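Back a clay extruder's ratchet off by one notch

TASK

The hand-wound clay extruder has been wound one notch too tight. With closed fingertips, flip the pawl up clear of the ratchet wheel, push the wheel's arms backward, the way the pawl had blocked, by one notch, and tip the pawl down again so that it sits fully in that next notch. Only push: pinch nothing, do not force the machine, and leave the loose things round it where they are.

Things in the scene. Friction and masses are not known exactly. Their poses are not given: they have to be found in the camera images.
- extruder: clay extruder, fixed: plywood board 140x480 mm, grey gear housing (top at 184 mm), on its +y side a barrel (top 172 mm, end at y 252 mm), on its -y side a toothed ram. Origin on the table below the wheel's shaft; x points from the wheel (front) to the back, y toward the die, z up. Front to back: 4-armed capstan at x -84, ratchet and pawl at x -33, pawl lug and housing from x -21 on
- shaft (a point): point on the shaft's axis (which runs along the extruder's x) in the plane of the capstan arms, 150 mm above the table, at x -84, y 0 of the extruder. Capstan and ratchet wheel (12 teeth, 100 mm across, 14 mm thick) turn as one
- wheel (a joint): angle of capstan and ratchet, rad; + winds (top moves to the extruder's -y), - is backward (top moves to +y; the seated pawl blocks it). One notch is 0.524. The pawl drops fully in from 0.02 to 0.18 (start notch) and, one notch back, from -0.50 to -0.34 (best -0.42). Friction holds the wheel where it is left; some 2 N at a ball turn it
- ball_top (a point): centre of the black ball, 26 mm across, on the arm that stands uppermost; z points out along the arm. It is 110 mm from the shaft and at wheel = 0 leans 0.262 rad from upright to the extruder's -y, more by the wheel's value. Arms are 11 mm rods
- ball_left (a point): centre of the ball on the arm that points to the extruder's +y side; made as ball_top
- ball_right (a point): centre of the ball on the arm that points to the extruder's -y side; made as ball_top
- pawl (a joint): angle of the dark steel gravity pawl, rad: 0 nose fully down in a notch, + lifted (nose up and over, ear down to +y), 1.54 thrown right back on its stop. Well clear of the teeth from 0.3. Let go below about 0.9 it falls shut; beyond about 1.1 it falls back and stays open by its weight. 1 to 2 N at the ear move it
- pawl_pivot (a point): pivot of the pawl, its axis along the extruder's x; at x -33.5, y 55, z 202 mm of the extruder. Nose and ear stand 97 degrees apart and reach 57 and 64 mm from it
- pawl_ear (a point): middle of the thumb pad at the end of the pawl's ear, 52 mm from the pivot: 24 mm wide along x, 7 mm thick (point y), 24 mm long (point z, away from the pivot). With the pawl down the ear stands upright (within 0.1 rad); pushed to +y it lifts the nose. With the pawl thrown back it lies level, pointing to +y
- pawl_nose (a point): in the tip of the pawl's nose, 51 mm from the pivot, 12 mm thick along x and some 20 mm deep. With the pawl down it lies level to the pivot's -y side (its top 13 mm above the pivot); with the pawl thrown back it stands upright above the pivot, and pushed to -y it tips the pawl down again
- loop_tool: modelling tool with a wire loop, 27x200x12 mm, lying in front of the machine
- glaze_tub: round glaze tub with a white lid, 73 mm wide, 62 mm high, standing in front of the barrel
- test_tile_a: L-shaped pale test tile, 44x46x62 mm, standing behind the machine
- test_tile_b: L-shaped brown test tile, 44x46x62 mm, standing behind the machine
- tape: roll of masking tape, 100 mm across, 24 mm high, lying beyond the free end of the ram
- wooden_mallet: wooden mallet, 110x273x66 mm, lying on the right of the table
- red_kidney: flat red rubber kidney, 50x95x5 mm, lying in front of the machine

How it is judged:
By the outcome, as a careful person would: the job done as asked, in the order asked, and still so for the second after the job is handed in, with the robot touching nothing.
It also fails if it takes over 58 s, if anything falls off the work surface, if the arm or the gripper's body presses on something with over 40 N, if the wrist force passes 120 N, or if a joint passes its speed limit or range.

ROBOT

A 7-joint arm with a two-finger parallel gripper is mounted at the origin on a cart in front of the work surface, level with it; the furniture and walls round the work are solid. World frame = base frame: x ahead of the robot, y to its left, z up, the work surface at z = 0. Lengths are in mm, angles in rad, forces in N, time in s.
With the tool pointing down it reaches from about 400 to 850 mm from the base axis. Payload 6.9 kg.
Tool frame: the origin (TCP) lies on the centre line of the jaws, within the pads' length; the fingertips stand 14 mm ahead of it and the grasp point (between the pads) lies 5 mm behind it; z points along the fingers, x is the direction in which the jaws open and shut, and the axes are right-handed (so a half turn about z gives the same grasp; the last joint's range is limited). The gripper opens to 85 mm and grips with 20 to 120 N. Pads are 22 mm wide; open, the fingers measure 114 mm over their backs; the gripper's body (76 mm by 85 mm) begins 54 mm behind the grasp point. The pads swing forward as they close: fully open they stand 13 mm farther back than shut.
Start: joints at [-1.208, 0.507, -0.238, 1.5, 0.126, 1.149, -0.155], TCP at [159.366, 604.33, 245.275] pointing down, gripper open.
Joint ranges: [-3.08, 3.08], [-0.24, 2.05], [-1.43, 1.35], [0, 2.5], [-1.52, 4.66], [0.17, 1.96], [-2.89, 2.89]. Speed limits (rad/s): [2.39, 2.39, 3.14, 3.14, 3.14, 3.14, 3.14].

INTERFACE

Orientations are given as a unit quaternion [x, y, z, w].
In Python, from plant import bot gives the robot as it stands. The module is installed in compiled form; this text tells all that it offers.
- The arm moves only by the tool servo_tool, never from a script. Its argument "series" is one flat list of numbers, 7 for each row, row after row: the shift along the tool's x, y, z in m, then the turn, a rotation vector about the tool's x, y, z in rad, then the opening, from 0 (shut) to 1 (fully open). In form: [x, y, z, wx, wy, wz, gripper, x, y, z, wx, wy, wz, gripper, ...]. A call has 1 to 10 rows; each row is the pose to reach, as a shift and turn from the pose commanded when the call began, along the tool's axes at that moment; what a row does not reach only later rows make up. A row lasts 1/10 s, in which the tool goes at most 50 mm and 8.59 degrees, less where a joint would pass 70% of its speed; a pose out of reach is approached as far as the arm can. A call with a gripper value outside its range is refused whole. The fingers move at their own pace and stop on an object; "newtons" is the grip in N (left out, the last holds). Time passes only in rows, so rows that repeat a pose let the fingers close. It gives the time, the measured TCP pose, the force and the opening at its end, in the units of the state.
- bot.get_obs(): the state, without advancing time (a new reading comes with each control period).
- bot.snapshot(name): name is "scene" or "top"; returns a dict with "image" (400x640x3 uint8, red, green, blue), "camera_matrix" (3x3 intrinsics, pixels), "dist" ([k1, k2, p1, p2, k3] as OpenCV has them; the pictures are not rectified), "xyz" and "orientation" of the camera in the world. Camera axes: x right, y up, looking along -z (the intrinsics and any distortion apply to the point x, -y, -z); pixel columns grow to the right and rows downward; lengths in mm; the calibration is good to about 2 mm. A picture is of the moment at which its call begins. There is no depth.
- bot.sign_off(): hands the job in, once; it reports no verdict.
Trained networks look in the newest picture that a camera, given by its name, has taken for a name from the list of things; names that differ only in an ending like _2 or _b are one class to them, and where a whole thing is asked for, a point or a joint stands for the part that bears it (a point fixed in the world has none). Each returns a list of dicts, best first, with "conf" (0 to 1); they miss things now and then, are a little off and sometimes report something else, mostly with a low value. They report only what shows in the picture. A call takes as long as a camera call.
- bot.boxes_of(camera, query): "at" ([column, row] in pixels, amid what is visible of it).
- bot.masks_of(camera, query): "region" (400x640 bool, what is visible of it) and "at" ([column, row] in pixels, amid what is visible of it).
The state is a dict: "t": time; "joints": joint angles; "joint_vel": joint speeds; "tau": joint torques, N m; "position": TCP position; "eef_rot": TCP orientation; "ft_force": force on the tool from outside, world axes, zero at the start; "moment": the same for the moment, N m; "gripper_width": opening from 0.0 (shut) to 1.0 (fully open).
Only numpy, scipy, OpenCV 4.12 (cv2) and the standard library are available. Lean on these libraries where they do the work, as an engineer would, in place of code of your own. Each camera call takes 0.05 s, during which the arm holds its last target.

## Working session

There is one attempt and no reset: what is moved stays moved. The work goes in short steps, Python scripts to look and compute and a tool call to move; the robot and the scene stay as the last step left them, time stands still between calls to the robot, and variables do not carry over. Pictures are saved under pics/ and viewed, and the job is handed in when it is done.

Besides the shell and the picture viewer there is one more tool, called as name(argument=value, ...) on one line, values as JSON. servo_tool: Moves the arm, as the interface text tells. Its arguments: {"type":"object","properties":{"series":{"type":"array"},"newtons":{"type":"number"}},"required":["series"]}

```bash
mkdir -p pics; cat > h.py <<'E'
import numpy as np, cv2, json
from scipy.spatial.transform import Rotation as R
from plant import bot
def snap(cam,name):
    s=bot.snapshot(cam); cv2.imwrite('pics/%s.png'%name, s['image'][:,:,::-1])
    np.savez('cal_%s.npz'%cam,K=s['camera_matrix'],d=s['dist'],p=s['xyz'],q=s['orientation']); return s
def proj(cam,P):
    c=np.load('cal_%s.npz'%cam); Rm=R.from_quat(c['q']).as_matrix()
    X=(np.atleast_2d(P)-c['p'])@Rm*[1,-1,-1]
    return cv2.projectPoints(X.reshape(-1,1,3).astype(float),np.zeros(3),np.zeros(3),c['K'],c['d'])[0].reshape(-1,2)
def ray(cam,px):
    c=np.load('cal_%s.npz'%cam); Rm=R.from_quat(c['q']).as_matrix()
    u=cv2.undistortPoints(np.array(px,float).reshape(-1,1,2),c['K'],c['d']).reshape(-1,2)
    d=np.c_[u[:,0],-u[:,1],-np.ones(len(u))]@Rm.T
    return c['p'],d/np.linalg.norm(d,axis=1)[:,None]
def onz(cam,px,z):
    o,d=ray(cam,px); return o+d*((z-o[2])/d[:,2])[:,None]
E
python3 - <<'E'
from h import *
np.set_printoptions(precision=3,suppress=True)
for c in('scene','top'):
    s=snap(c,c+'0'); print(c,s['xyz'],s['orientation'],s['camera_matrix'].tolist(),s['dist'])
    for q in('extruder','ball_top','ball_left','ball_right','pawl_ear','pawl_nose','pawl','glaze_tub','loop_tool'):
        print(q,[(np.round(b['at'],1).tolist(),round(b['conf'],2)) for b in bot.boxes_of(c,q)[:3]])
o=bot.get_obs();print(o)
E
```

```text
scene [  86.391 1037.768  626.581] [-0.115  0.55   0.807 -0.184] [[422.511184914964, 0.0, 315.7302840746106], [0.0, 422.511184914964, 197.9763279876658], [0.0, 0.0, 1.0]] [-0.003  0.     0.     0.     0.   ]
extruder [([309.2, 237.1], 0.91)]
ball_top [([346.3, 207.3], 0.61), ([325.4, 185.4], 0.45)]
ball_left [([341.2, 205.5], 0.62)]
ball_right [([345.3, 207.9], 0.67)]
pawl_ear [([331.7, 186.2], 0.63)]
pawl_nose [([326.3, 189.2], 0.45)]
pawl [([327.7, 185.3], 0.69)]
glaze_tub [([326.3, 283.7], 0.95)]
loop_tool [([377.5, 246.5], 0.45)]
top [ 276.753   52.021 1456.2  ] [-0.072  0.081  0.736 -0.668] [[491.9050647614544, 0.0, 319.61514703902486], [0.0, 491.9050647614544, 197.28083605082688], [0.0, 0.0, 1.0]] [-0.103  0.     0.     0.     0.   ]
extruder [([325.7, 211.5], 0.94), ([362.2, 171.4], 0.67)]
ball_top [([338.9, 230.1], 0.78), ([322.6, 172.5], 0.75), ([376.3, 260.6], 0.64)]
ball_left [([339.9, 227.9], 0.76)]
ball_right [([337.7, 230.6], 0.91)]
pawl_ear [([322.0, 209.7], 0.54), ([339.3, 228.6], 0.46)]
pawl_nose [([324.4, 212.1], 0.59)]
pawl [([319.7, 210.7], 0.54)]
glaze_tub [([261.5, 253.3], 0.92), ([418.3, 256.5], 0.58), ([337.9, 229.1], 0.24)]
loop_tool [([371.2, 261.2], 0.58)]
{'t': 1.0, 'joints': array([-1.208,  0.507, -0.238,  1.5  ,  0.126,  1.149, -0.155]), 'joint_vel': array([-0.001, -0.001, -0.002,  0.   , -0.001, -0.001,  0.001]), 'tau': array([ -0.   , -62.037,  -2.185, -24.998,   0.014,   0.002,   0.   ]), 'position': array([159.373, 604.346, 245.313]), 'eef_rot': array([ 0.792,  0.61 ,  0.   , -0.   ]), 'ft_force': array([0.605, 0.536, 0.317]), 'moment': array([ 0.028, -0.037,  0.054]), 'gripper_width': 0.998221465588081}
```

View pics/scene0.png

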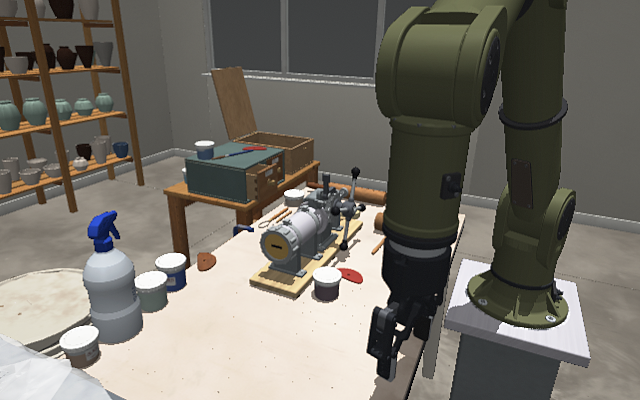

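View pics/top0.png

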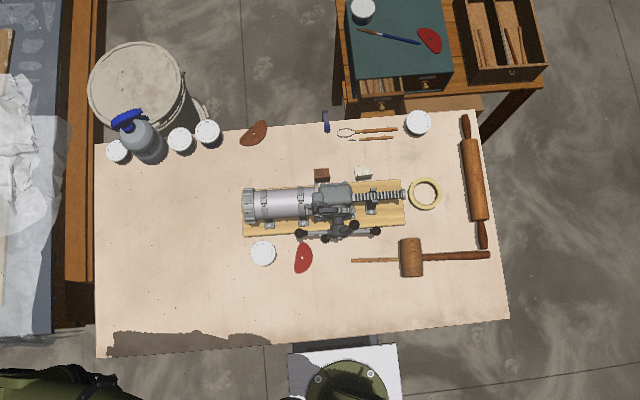

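The pictures show the machine near column 325, row 210 in the top view. Its barrel points left (+y) and the capstan faces the robot. I'll zoom in for keypoints.

```bash
python3 - <<'E'
from h import *
t=cv2.imread('pics/top0.png')[165:285,230:450]; cv2.imwrite('pics/topz.png',cv2.resize(t,None,fx=3.6,fy=3.6,interpolation=cv2.INTER_CUBIC))
t=cv2.imread('pics/scene0.png')[155:305,240:410]; cv2.imwrite('pics/scenez.png',cv2.resize(t,None,fx=4,fy=4,interpolation=cv2.INTER_CUBIC))
E
```

```text
(no output)
```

View pics/topz.png

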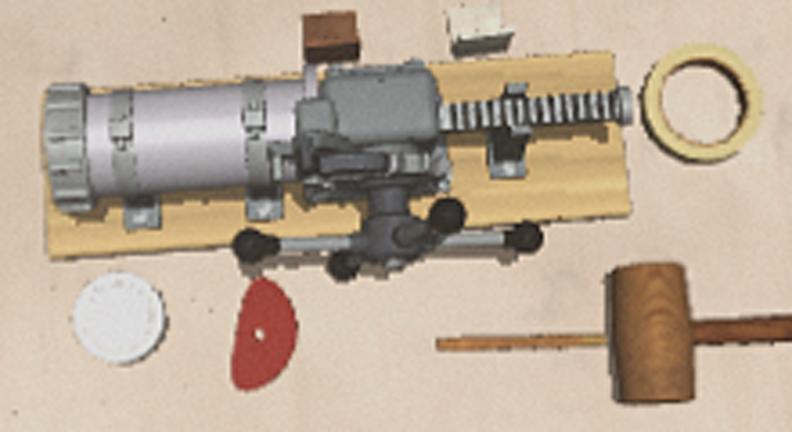

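View pics/scenez.png

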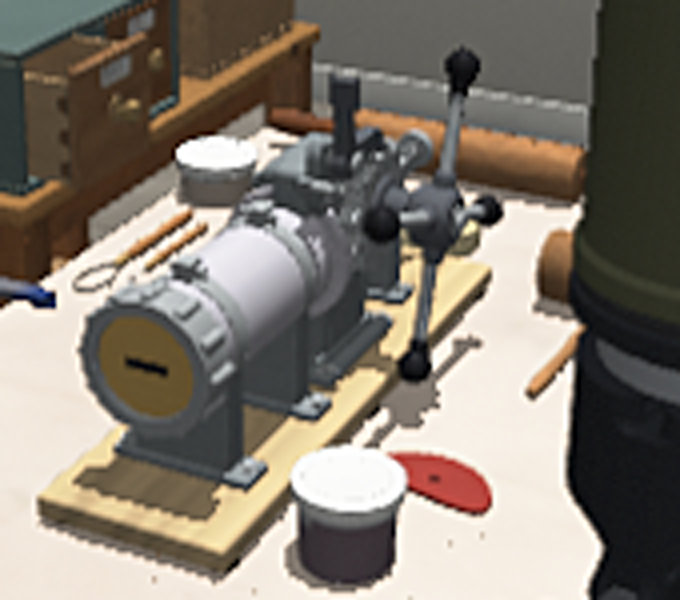

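```bash
cat > fit.py <<'E'
from h import *
from scipy.optimize import least_squares
def ext(p,P):
    c,s=np.cos(p[2]),np.sin(p[2]); P=np.atleast_2d(P)
    return np.c_[c*P[:,0]-s*P[:,1]+p[0], s*P[:,0]+c*P[:,1]+p[1], P[:,2]]
def balls(w,k=(0,-1,1,2)):
    a=0.262+w+np.array(k)*np.pi/2
    return np.c_[np.full(len(a),-84.),-110*np.sin(a),150+110*np.cos(a)]
def ear(q,r=52): # pawl angle q
    return np.array([-33.5,55+r*np.sin(q),202+r*np.cos(q)])
def nose(q,r=51):
    b=q-np.deg2rad(97); return np.array([-33.5,55+r*np.sin(b),202+r*np.cos(b)])
E
cat > f1.py <<'E'
from fit import *
np.set_printoptions(precision=3,suppress=True)
tp=np.array([[445,216],[253,246],[525,239],[343,262]])/3.6+[229.6,164.6]
sp=np.array([[462,71],[381,223],[488,209],[416,361]])/4+[239.6,154.6]
# order top, left(k=-1), right(k=+1), bottom
def f(p,which=('top','scene')):
    B=ext(p,balls(p[3])); r=[]
    if 'top' in which: r.append(proj('top',B)-tp)
    if 'scene' in which: r.append(proj('scene',B)-sp)
    return np.concatenate(r).ravel()
for w in (('top','scene'),('top',),('scene',)):
    s=least_squares(f,[480,50,0.,0.1],x_scale=[10,10,.1,.1],args=(w,),loss='soft_l1'); print(w,s.x,s.fun.reshape(-1,2).tolist())
    if len(w)==2: p=s.x; np.save('p.npy',p)
print(ext(p,[[-84,0,150],[-33.5,55,202],ear(0.0),nose(0)]))
for c in('scene','top'):
    im=cv2.imread('pics/%s0.png'%c); k=4
    o=(250,155) if c=='scene' else (240,165)
    im=cv2.resize(im[o[1]:o[1]+140,o[0]:o[0]+180],None,fx=k,fy=k,interpolation=cv2.INTER_CUBIC)
    pts={'B':balls(p[3]),'E':[ear(0,64),ear(0)],'N':[nose(0,57)],'P':[[-33.5,55,202]],'S':[[-84,0,150]],
     'c':[[x,252,172-34] for x in(0,)]}
    for n,P in pts.items():
        for u in proj(c,ext(p,P)):
            q=((u-o+.5)*k).astype(int); cv2.circle(im,tuple(map(int,q)),3,(0,0,255),1); cv2.putText(im,n,(int(q[0])+4,int(q[1])),0,.4,(0,255,0),1)
    cv2.imwrite('pics/%s_ov.png'%c,im)
E
python3 f1.py
```

```text
('top', 'scene') [548.906 -22.049  -0.025   0.05 ] [[0.5239295684680769, -0.07385057928570404], [-0.91063706003672, -0.22631705596654683], [0.3770461784990289, -0.18759557956866502], [0.45106161247394994, 0.5558446742336685], [0.2930691365501161, -1.1821027349178905], [-0.06380676576128508, 0.5552006193544514], [-0.12411668703663281, 0.5220590147943653], [-0.43596668793850313, 1.3273079238118441]]
('top',) [548.941 -21.582  -0.025   0.053] [[0.4334377335439399, -0.06701502238232138], [-1.0700273873006836, -0.25046995211985745], [0.15668033061240294, -0.15502691400479307], [0.1860981447695167, 0.5596024285559054]]
('scene',) [550.146 -26.038  -0.026   0.046] [[0.30694404211078563, -1.6246451002877507], [0.012391540581290883, 0.1209656213406447], [-0.033069164053074473, -0.13104279320143064], [-0.2870041377570942, 0.6421200864458285]]
[[464.933 -19.94  150.   ]
 [516.798  33.775 202.   ]
 [516.798  33.775 254.   ]
 [515.527 -16.829 195.785]]
```

View pics/scene_ov.png

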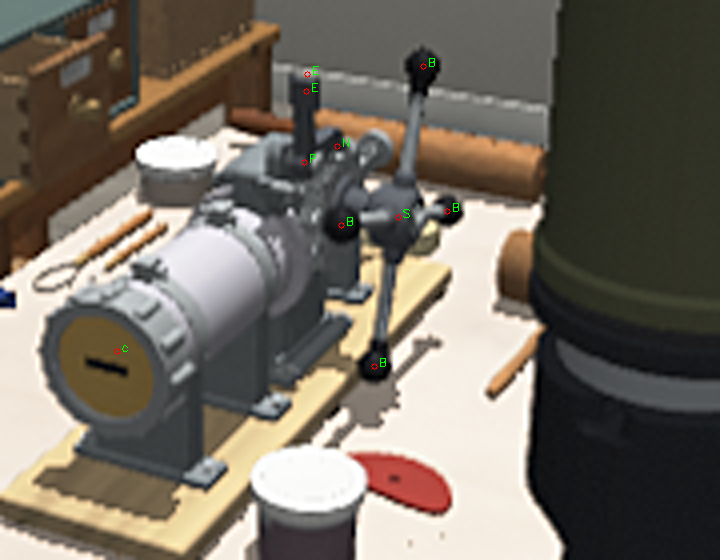

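View pics/top_ov.png

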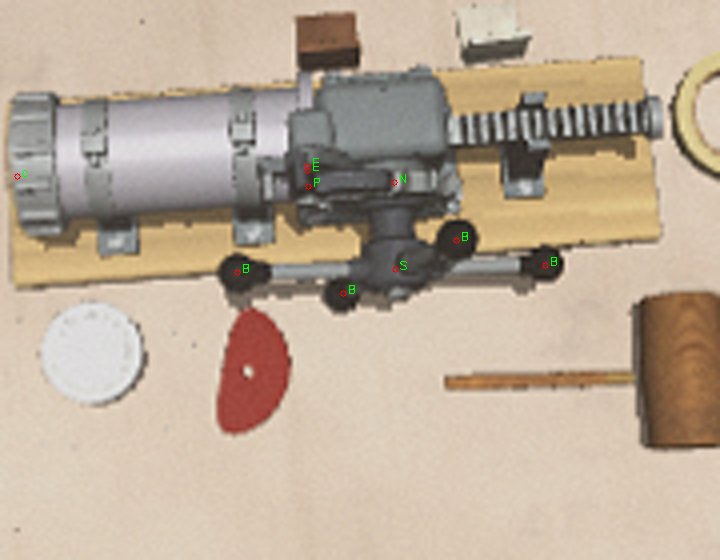

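```bash
cat > m.py <<'E'
import sys
from fit import *
np.set_printoptions(precision=4,suppress=True)
p=np.load('p.npy')
def mv(e,rot=True):
    """target TCP in extruder coords (mm) -> tool shift (m) + rotvec from present pose; goal orient world [1,0,0,0]"""
    o=bot.get_obs(); T=R.from_quat(o['eef_rot']); P=ext(p,e)[0]
    d=T.inv().apply(P-o['position'])/1000; rv=(T.inv()*R.from_quat([1,0,0,0])).as_rotvec()
    print('ext',e,'world',P,'shift',d,'rv',rv)
def st():
    o=bot.get_obs(); w=o['position']-[p[0],p[1],0]; c,s=np.cos(p[2]),np.sin(p[2])
    print('t',o['t'],'ext tcp',np.array([c*w[0]+s*w[1],-s*w[0]+c*w[1],w[2]]),'F',o['ft_force'],'q',o['eef_rot'],'g',o['gripper_width'],'j',o['joints'])
E
python3 - <<'E'
from m import *
st(); mv([-35,24,330]); mv([-35,24,252])
E
```

```text
t 1.0 ext tcp [-405.1401  616.4164  245.3126] F [0.6048 0.5362 0.3174] q [ 0.7921  0.6104  0.     -0.    ] g 0.998221465588081 j [-1.2075  0.5075 -0.2376  1.5002  0.1257  1.1489 -0.1548]
ext [-35, 24, 330] world [514.5201   2.8221 330.    ] shift [-0.4911  0.4968 -0.0847] rv [-0.     -0.0001  1.313 ]
ext [-35, 24, 252] world [514.5201   2.8221 252.    ] shift [-0.4911  0.4968 -0.0067] rv [-0.     -0.0001  1.313 ]
```

servo_tool(series=[-0.02,0.02,-0.04,0,0,0.1,0,-0.05,0.05,-0.075,0,0,0.2,0,-0.085,0.085,-0.085,0,0,0.34,0,-0.12,0.12,-0.085,0,0,0.48,0,-0.155,0.155,-0.085,0,0,0.62,0,-0.19,0.19,-0.085,0,0,0.76,0,-0.225,0.225,-0.085,0,0,0.9,0,-0.26,0.26,-0.085,0,0,1.04,0,-0.295,0.295,-0.085,0,0,1.18,0,-0.33,0.33,-0.085,0,0,1.313,0])

```text
t: 2.0
position: [394.2, 200.4, 330.7]
eef_rot: [1.0, -0.003, 0.0, -0.0]
ft_force: [0.9, 1.5, -0.3]
gripper_width: 0.002
```

```bash
python3 -c "
from m import *
st(); mv([-35,24,330])"
```

```text
t 2.0 ext tcp [-160.197   218.4772  330.7184] F [ 0.8721  1.4515 -0.2973] q [ 1.     -0.0027  0.0004 -0.0004] g 0.002416676492380521 j [-0.6955  0.1509  0.2022  1.7981 -0.0328  1.1946 -0.489 ]
ext [-35, 24, 330] world [514.5201   2.8221 330.    ] shift [0.1214 0.1969 0.0007] rv [-0.0008 -0.0009 -0.0055]
```

servo_tool(series=[0.02,0.033,0,0,0,0,0,0.045,0.073,0,0,0,0,0,0.07,0.113,0,0,0,0,0,0.095,0.153,0,0,0,0,0,0.113,0.183,0,0,0,0,0,0.121,0.197,0,0,0,0,0,0.121,0.197,0.02,0,0,0,0,0.121,0.197,0.04,0,0,0,0,0.121,0.197,0.055,0,0,0,0,0.121,0.197,0.055,0,0,0,0])

```text
t: 3.0
position: [513.6, 5.3, 273.6]
eef_rot: [1.0, 0.0, -0.002, 0.0]
ft_force: [0.3, 0.1, 0.0]
gripper_width: -0.002
```

```bash
python3 -c "
from m import *
st()
for c in('scene','top'):
    s=snap(c,c+'1')
    o=(250,120) if c=='scene' else (240,150)
    cv2.imwrite('pics/%s1z.png'%c,cv2.resize(s['image'][o[1]:o[1]+140,o[0]:o[0]+180,::-1],None,fx=4,fy=4,interpolation=cv2.INTER_CUBIC))
"
```

```text
t 3.0 ext tcp [-36.0121  26.4802 273.5943] F [0.2612 0.0523 0.0145] q [ 1.      0.     -0.0018  0.0001] g -0.0019255543592695868 j [-0.3035  0.3229  0.3396  1.7444 -0.1187  1.098   0.0744]
```

View pics/scene1z.png

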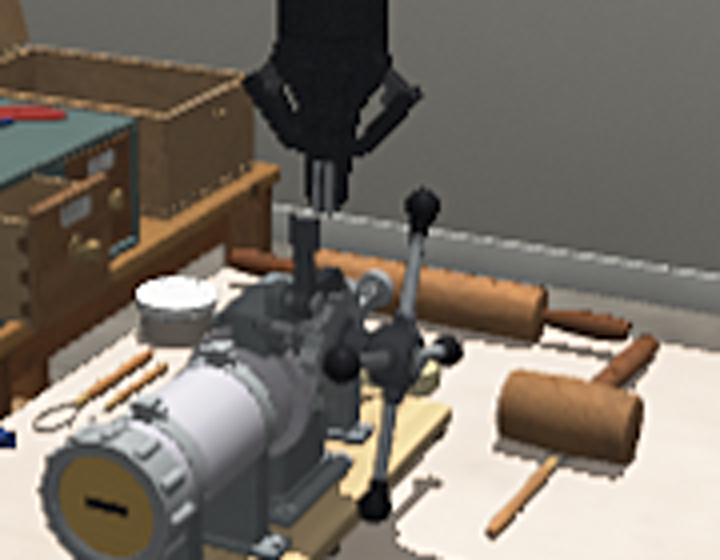

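View pics/top1z.png

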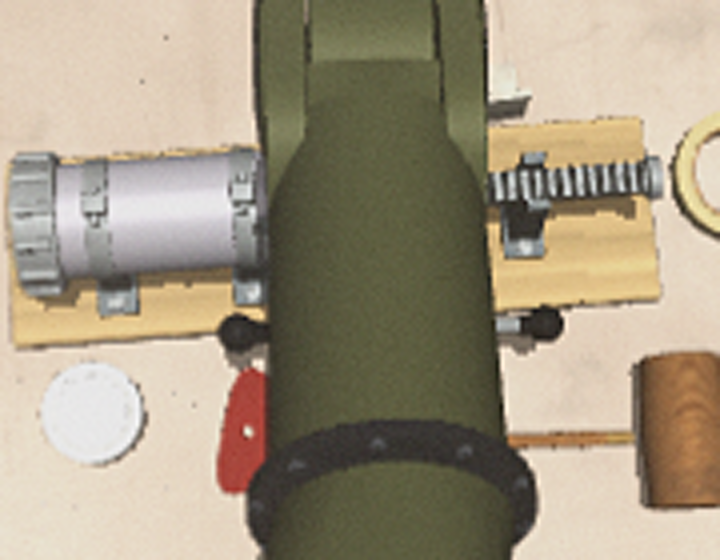

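servo_tool(series=[0,0,0.012,0,0,0,0,0,0,0.022,0,0,0,0,0,0,0.022,0,0,0,0,0,-0.006,0.022,0,0,0,0,0,-0.012,0.022,0,0,0,0,0,-0.016,0.022,0,0,0,0,0,-0.02,0.022,0,0,0,0,0,-0.024,0.022,0,0,0,0,0,-0.028,0.022,0,0,0,0,0,-0.028,0.022,0,0,0,0])

```text
t: 4.1
position: [514.6, 34.0, 253.2]
eef_rot: [1.0, 0.0, -0.0, -0.0]
ft_force: [0.2, -1.2, 0.6]
gripper_width: -0.002
```

```bash
cat > look.py <<'E'
import sys
from m import *
st(); n=sys.argv[1]
for c in sys.argv[2:]:
    s=snap(c,c+n)
    o=(260,120) if c=='scene' else (260,165)
    w=(130,120) if c=='scene' else (130,100)
    cv2.imwrite('pics/%s%sz.png'%(c,n),cv2.resize(s['image'][o[1]:o[1]+w[1],o[0]:o[0]+w[0],::-1],None,fx=5,fy=5,interpolation=cv2.INTER_CUBIC))
E
python3 look.py 2 scene
```

```text
t 4.1 ext tcp [-35.673   55.1363 253.2461] F [ 0.1678 -1.1988  0.6132] q [ 1.      0.0004 -0.0001 -0.0001] g -0.0019556826534113773 j [-0.3483  0.3416  0.3277  1.7762 -0.1253  1.0442  0.0258]
```

View pics/scene2z.png

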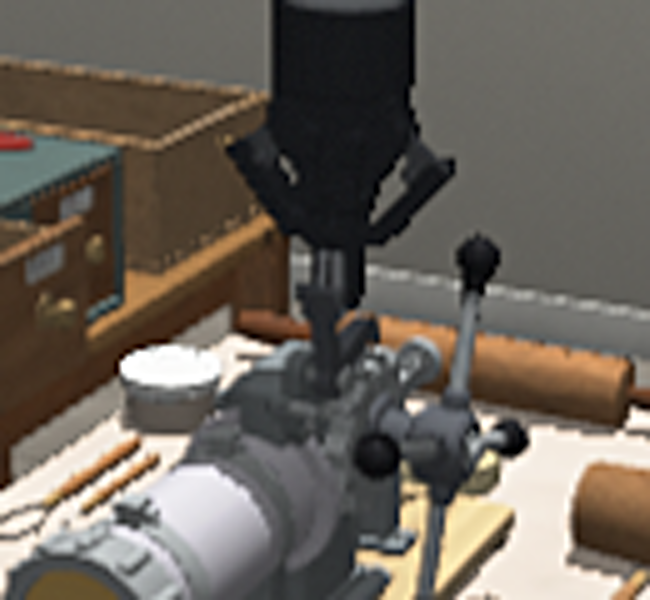

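servo_tool(series=[0,-0.005,0.002,0,0,0,0,0,-0.009,0.003,0,0,0,0,0,-0.015,0.005,0,0,0,0,0.001,-0.021,0.007,0,0,0,0,0.001,-0.024,0.009,0,0,0,0,0.001,-0.026,0.012,0,0,0,0,0.001,-0.029,0.017,0,0,0,0,0.001,-0.031,0.021,0,0,0,0,0.001,-0.033,0.025,0,0,0,0,0.001,-0.033,0.025,0,0,0,0])

```text
t: 5.15
position: [515.3, 66.5, 227.6]
eef_rot: [1.0, 0.0, -0.001, 0.0]
ft_force: [-0.5, 0.2, -0.7]
gripper_width: 0.003
```

```bash
python3 look.py 3 scene
```

```text
t 5.15 ext tcp [-35.8213  87.6762 227.5647] F [-0.4785  0.1504 -0.6644] q [ 1.      0.0001 -0.0006  0.0001] g 0.0034651625022061195 j [-0.3969  0.3721  0.3132  1.8067 -0.1348  0.9848 -0.0286]
```

View pics/scene3z.png

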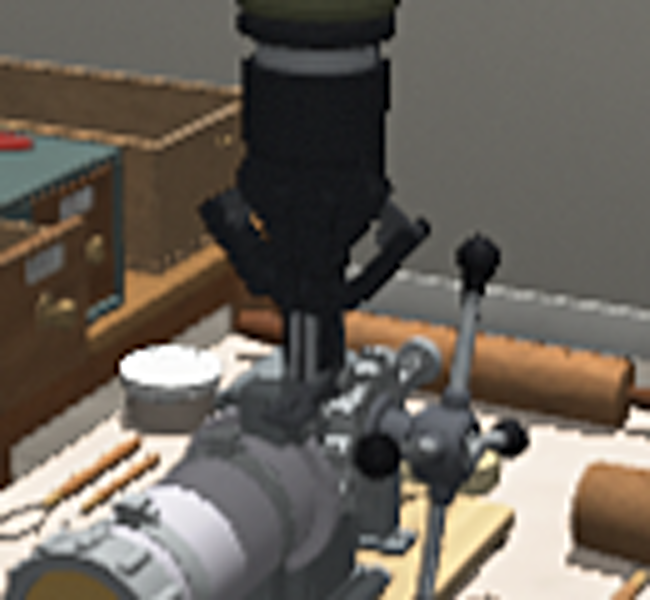

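servo_tool(series=[0,0,-0.025,0,0,0,0,0,0,-0.06,0,0,0,0,0,0.01,-0.085,0,0,0,0,-0.01,0.04,-0.085,0,0,0,0,-0.025,0.08,-0.085,0,0,0,0,-0.04,0.12,-0.085,0,0,0,0,-0.05,0.15,-0.085,0,0,0,0,-0.052,0.159,-0.085,0,0,0,0,-0.052,0.159,-0.06,0,0,0,0,-0.052,0.159,-0.06,0,0,0,0])

```text
t: 6.2
position: [462.6, -92.2, 286.5]
eef_rot: [1.0, -0.0, -0.002, -0.0]
ft_force: [-0.0, 0.5, -0.1]
gripper_width: 0.001
```

```bash
python3 look.py 4 scene; python3 -c "
from m import *
mv([-84,-70,253])"
```

```text
t 6.2 ext tcp [-84.5467 -72.2993 286.5026] F [-0.0211  0.521  -0.0639] q [ 1.     -0.0001 -0.0018 -0.0004] g 0.0009780653536752566 j [-0.1652  0.2479  0.4009  1.818  -0.1076  1.1007  0.2737]
ext [-84, -70, 253] world [463.1752 -89.9178 253.    ] shift [ 0.0001 -0.0021  0.0347] rv [-0.0006  0.0024  0.0004]
```

View pics/scene4z.png

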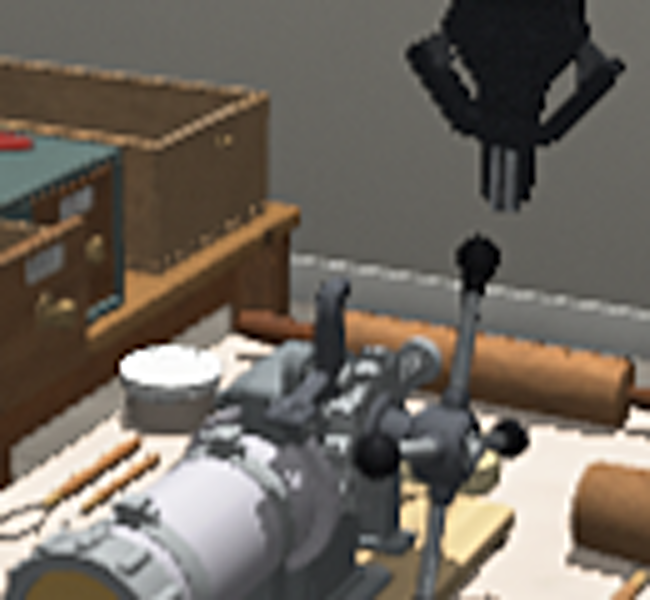

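servo_tool(series=[0,0,0.02,0,0,0,0,0,0,0.034,0,0,0,0,0,-0.006,0.034,0,0,0,0,0,-0.012,0.034,0,0,0,0,0,-0.018,0.034,0,0,0,0,0,-0.026,0.034,0,0,0,0,0,-0.034,0.034,0,0,0,0,0.001,-0.042,0.034,0,0,0,0,0.001,-0.05,0.034,0,0,0,0,0.001,-0.05,0.034,0,0,0,0])

```text
t: 7.25
position: [464.6, -40.8, 254.1]
eef_rot: [1.0, 0.001, -0.0, -0.001]
ft_force: [-0.2, 0.3, -0.3]
gripper_width: 0.004
```

```bash
python3 look.py 5 scene
```

```text
t 7.25 ext tcp [-83.7778 -20.9027 254.1069] F [-0.1957  0.3343 -0.261 ] q [ 1.      0.0011 -0.0002 -0.0006] g 0.0038201892332799425 j [-0.2523  0.2663  0.3746  1.8884 -0.1154  1.0082  0.1743]
```

View pics/scene5z.png

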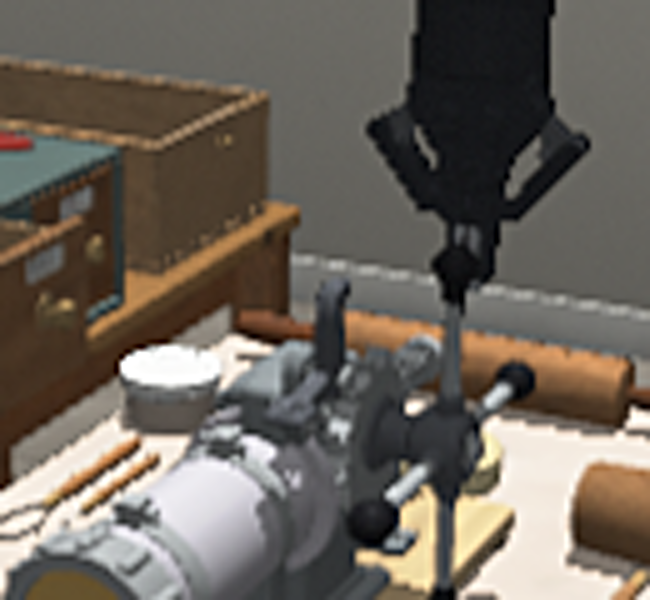

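```bash
cat > w.py <<'E'
from m import *
def west(px,ks,cam='scene',o=(260,120),k=5):
    px=np.array(px)/k+np.array(o)-.4
    for sub in [list(range(len(ks)))]+[[i] for i in range(len(ks))]:
        s=least_squares(lambda v:(proj(cam,ext(p,balls(v[0],[ks[i] for i in sub])))-px[sub]).ravel(),[-.2]); print([ks[i] for i in sub],s.x,np.round(s.fun,1))
E
python3 -c "
from w import *
west([[457,264],[373,522],[516,379]],[0,-1,1])"
```

```text
[0, -1, 1] [-0.286] [-0.3  0.5 -0.7  0.2 -0.1  0.5]
[0] [-0.2559] [0.1 0.2]
[-1] [-0.2811] [-0.7 -0. ]
[1] [-0.3022] [-0. -0.]
```

servo_tool(series=[0,-0.005,0,0,0,0,0,0,-0.01,0,0,0,0,0,0,-0.0145,0,0,0,0,0,0,-0.0145,0,0,0,0,0,0,-0.0145,0,0,0,0,0,0,0.005,0,0,0,0,0,0,0.035,0,0,0,0,0,0,0.05,0,0,0,0,0,0,0.05,-0.03,0,0,0,0,0,0.05,-0.06,0,0,0,0])

```text
t: 8.3
position: [464.0, -93.2, 314.3]
eef_rot: [1.0, -0.001, -0.001, -0.0]
ft_force: [0.5, -0.7, -0.1]
gripper_width: 0.001
```

```bash
python3 look.py 6 scene
```

```text
t 8.3 ext tcp [-83.132  -73.2499 314.342 ] F [ 0.5377 -0.7284 -0.1443] q [ 1.     -0.0008 -0.0013 -0.0002] g 0.0006498647082705909 j [-0.1715  0.2278  0.4068  1.7636 -0.0968  1.1725  0.2621]
```

View pics/scene6z.png

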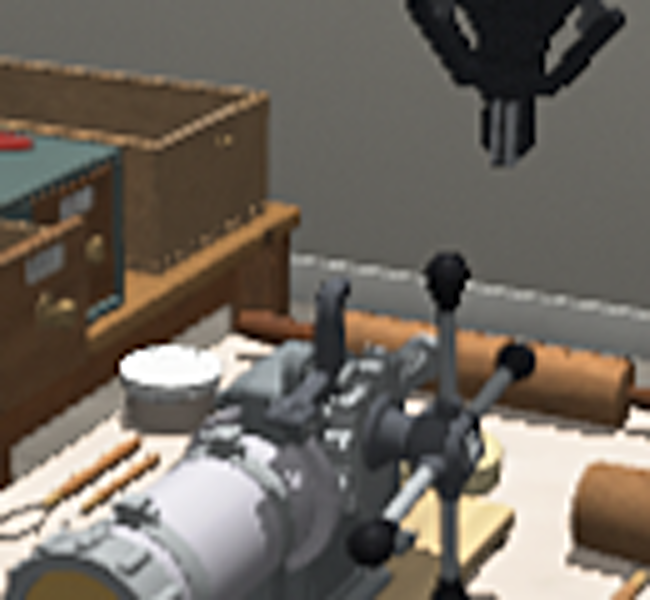

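```bash
python3 -c "
from w import *
west([[446,274],[371,544],[517,359]],[0,-1,1])
mv([-35,85,314])"
```

```text
[0, -1, 1] [-0.4123] [-0.   0.3 -0.3  0.3 -0.1  0.5]
[0] [-0.4013] [0.1 0.1]
[-1] [-0.4045] [-0.3  0. ]
[1] [-0.4274] [-0.1  0. ]
ext [-35, 85, 314] world [516.0519  63.8029 314.    ] shift [ 0.0497 -0.1575  0.0056] rv [ 0.0003 -0.0055 -0.0013]
```

servo_tool(series=[0.012,-0.035,0,0,0,0,0,0.024,-0.075,0,0,0,0,0,0.036,-0.115,0,0,0,0,0,0.046,-0.145,0,0,0,0,0,0.05,-0.158,0,0,0,0,0,0.05,-0.158,0,0,0,0,0,0.05,-0.158,0.02,0,0,0,0,0.05,-0.158,0.045,0,0,0,0,0.05,-0.158,0.062,0,0,0,0,0.05,-0.158,0.062,0,0,0,0])

```text
t: 9.35
position: [513.0, 62.9, 250.5]
eef_rot: [1.0, -0.001, -0.002, 0.001]
ft_force: [0.2, 0.5, 0.5]
gripper_width: 0.001
```

```bash
python3 look.py 7 scene;  python3 -c "
from m import *
mv([-35,30,252])"
```

```text
t 9.35 ext tcp [-38.0341  83.9736 250.4797] F [0.1888 0.4661 0.469 ] q [ 1.     -0.0014 -0.0021  0.0008] g 0.0012566875059172185 j [-0.3981  0.3474  0.3195  1.7746 -0.1226  1.0434 -0.037 ]
ext [-35, 30, 252] world [514.6708   8.8202 252.    ] shift [ 0.0009  0.0543 -0.    ] rv [ 0.0011  0.0019 -0.0026]
```

View pics/scene7z.png

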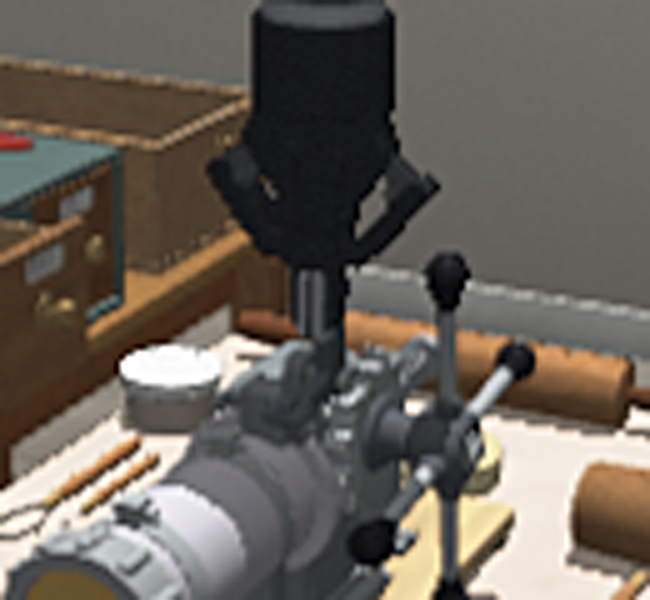

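servo_tool(series=[0.001,0.006,0,0,0,0,0,0.001,0.012,0,0,0,0,0,0.001,0.018,0,0,0,0,0,0.001,0.024,0,0,0,0,0,0.001,0.03,0,0,0,0,0,0.001,0.036,0,0,0,0,0,0.001,0.042,0,0,0,0,0,0.001,0.048,0,0,0,0,0,0.001,0.055,0,0,0,0,0,0.001,0.055,0,0,0,0])

```text
schema error: expected a multiple of 7 numbers
```

```bash
python3 look.py 8 scene
```

```text
t 9.4 ext tcp [-37.145   84.3062 251.9136] F [0.8011 0.1231 0.7188] q [ 1.     -0.0013 -0.001   0.0006] g 0.0024323614775401342 j [-0.3984  0.3463  0.3195  1.772  -0.1225  1.0448 -0.0375]
```

View pics/scene8z.png

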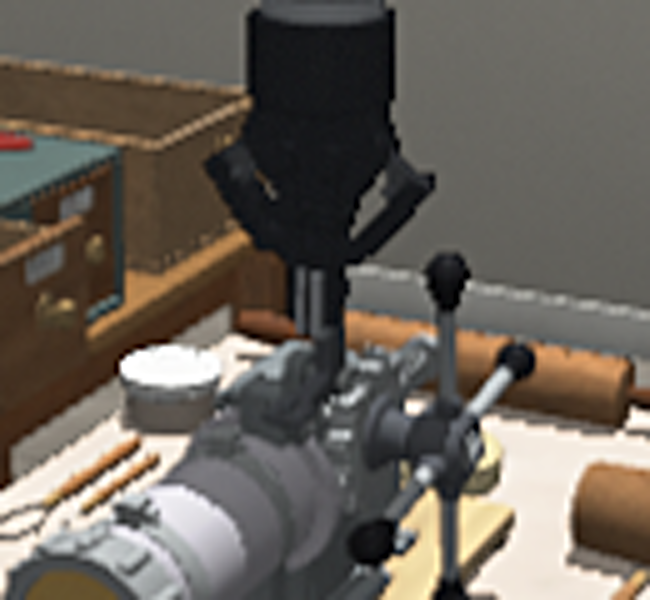

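The call was refused because the last row was a number short. Nothing moved, so I'm resending it.

servo_tool(series=[0.001,0.006,0,0,0,0,0,0.001,0.012,0,0,0,0,0,0.001,0.018,0,0,0,0,0,0.001,0.024,0,0,0,0,0,0.001,0.03,0,0,0,0,0,0.001,0.036,0,0,0,0,0,0.001,0.042,0,0,0,0,0,0.001,0.048,0,0,0,0,0,0.001,0.055,0,0,0,0,0,0.001,0.055,0,0,0,0,0])

```text
t: 10.45
position: [515.6, 8.9, 252.3]
eef_rot: [1.0, -0.001, 0.0, 0.0]
ft_force: [0.4, -0.2, -0.4]
gripper_width: -0.004
```

```bash
python3 look.py 9 scene
```

```text
t 10.45 ext tcp [-34.0412  30.0747 252.3334] F [ 0.4278 -0.2325 -0.4407] q [ 1.     -0.0008  0.      0.0003] g -0.0035798994192368697 j [-0.3045  0.3428  0.3339  1.778  -0.1272  1.0418  0.0741]
```

View pics/scene9z.png

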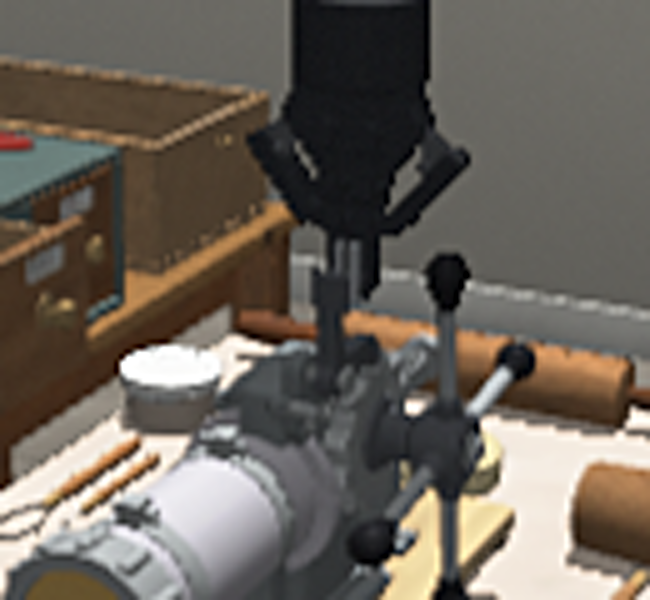

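servo_tool(series=[0,0,-0.03,0,0,0,0,0,0,-0.07,0,0,0,0,0,0,-0.11,0,0,0,0,0,0.03,-0.13,0,0,0,0,-0.01,0.07,-0.13,0,0,0,0,-0.02,0.11,-0.13,0,0,0,0,-0.03,0.15,-0.13,0,0,0,0,-0.04,0.19,-0.13,0,0,0,0,-0.05,0.23,-0.13,0,0,0,0,-0.06,0.27,-0.13,0,0,0,0])

```text
t: 11.5
position: [455.3, -260.8, 382.4]
eef_rot: [1.0, 0.0, 0.0, -0.0]
ft_force: [0.6, 0.1, 0.1]
gripper_width: 0.0
```

```bash
python3 look.py 10 scene top; python3 - <<'E'
from m import *
# compare ear with initial picture
a=cv2.imread('pics/scene0.png')[165:215,290:360];b=cv2.imread('pics/scene10.png')[165:215,290:360]
cv2.imwrite('pics/cmp.png',cv2.resize(np.hstack([a,b]),None,fx=5.5,fy=5.5,interpolation=cv2.INTER_CUBIC))
E
```

```text
t 11.5 ext tcp [ -87.626  -241.0554  382.4002] F [0.6047 0.1072 0.1375] q [ 1.      0.0005  0.0002 -0.0001] g 0.0004349850255739115 j [ 0.1329  0.2859  0.4796  1.5103 -0.1334  1.3777  0.6224]
```

View pics/cmp.png

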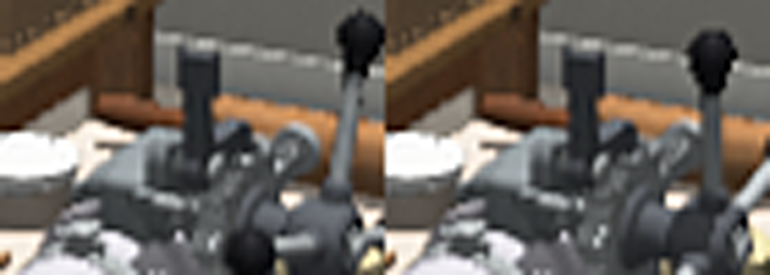

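View pics/scene10z.png

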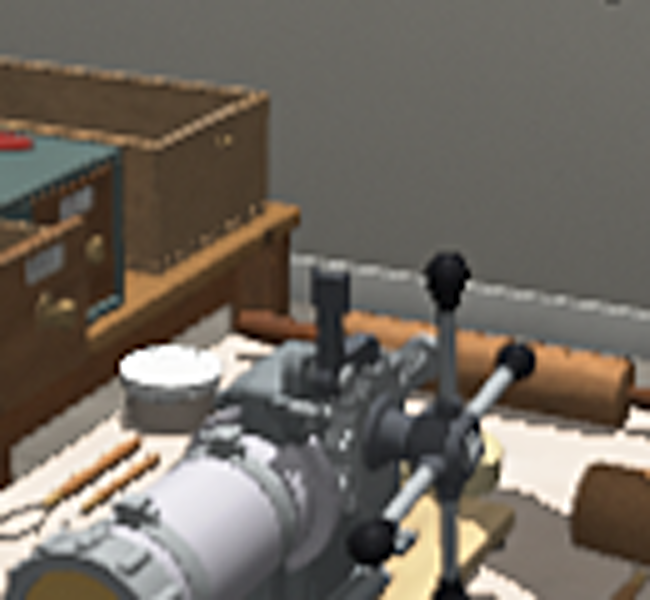

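View pics/top10.png

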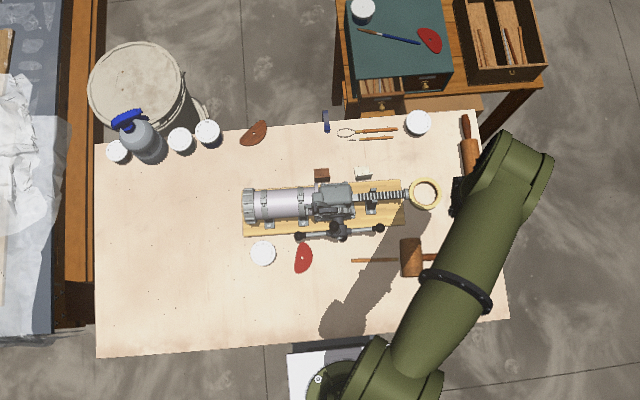

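The ear stands exactly as it did at the start and the loose things haven't moved. A quick numerical check before I hand in.

```bash
python3 - <<'E'
from w import *
a=cv2.imread('pics/scene0.png',0).astype(np.float32);b=cv2.imread('pics/scene10.png',0).astype(np.float32)
for n,(x0,y0,x1,y1) in {'ear':(320,172,333,188),'nose':(330,176,342,188)}.items():
    w=np.ascontiguousarray
    print(n,np.abs(a[y0:y1,x0:x1]-b[y0:y1,x0:x1]).mean(),cv2.phaseCorrelate(w(a[y0:y1,x0:x1]),w(b[y0:y1,x0:x1])))
print('px per 0.1rad of ear',proj('scene',ext(p,[ear(.1,60)]))-proj('scene',ext(p,[ear(0,60)])))
print('nose',proj('scene',ext(p,[nose(.1)]))-proj('scene',ext(p,[nose(0)])))
west([[446,274],[371,544],[517,359]],[0,-1,1])
E
```

```text
ear 1.0288461 ((0.49785701825049244, 0.025511732730850945), 1.00102259516716)
nose 1.2430556 ((0.13694558227934817, -0.0056261956893299825), 1.0015366160207324)
px per 0.1rad of ear [[-0.9418  0.7185]]
nose [[ 0.1083 -1.6933]]
[0, -1, 1] [-0.4123] [-0.   0.3 -0.3  0.3 -0.1  0.5]
[0] [-0.4013] [0.1 0.1]
[-1] [-0.4045] [-0.3  0. ]
[1] [-0.4274] [-0.1  0. ]
```

```bash
python3 -c "
from plant import bot
print(bot.sign_off())"
```

```text
the job is handed in; nothing more can be done
None
```

The extruder is backed off one notch and the pawl is down again in the next notch. I handed the job in at about 11.6 s of the 58 s allowed.

**What I did:** With closed fingertips I pushed the pawl's ear over until it stayed open. I then pushed the top ball backward and tipped the nose back down. The wrist force readings stayed under about 2 N.

**Last checks:**
- **Wheel:** it reads about -0.41 rad in the pictures, with single balls giving -0.40 to -0.43. It started at about +0.05, and the allowed range is -0.50 to -0.34.
- **Pawl:** the ear and nose match the starting picture to a mean difference of about 1 grey level. One check partly disagreed. Image correlation put the ear 0.5 pixel to the right, which is away from the lifted direction. The nose showed no vertical shift, so I judged the pawl fully seated.
- **Loose things:** I saw nothing moved in the final top view. The arm partly hid the right side of the table there, and I compared by eye only. The arm was clear of the machine.

One move call was refused because a row was a number short. Nothing moved, and I sent it again.

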